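# Squeeze the battery pack out of the speaker

### The job

Take the battery pack out of the speaker: squeeze the two spring catches on its sides together to free it, lift it out, then lower it into the open wooden box and let go so that it stands upright on the box's floor. Do not drop it in from above, and leave the spare pack in the white charger where it is.

Things in the scene. Friction and masses are not known exactly. Their poses are not given: they have to be found in the camera images.
- pack: Grey battery pack in the bay in the speaker's top, 44 (x) by 40 (y) by 80 mm tall, 0.2 kg, origin at its underside's centre; its upper 48 mm stand above the speaker. Black catch buttons on its +y and -y sides, 24 mm along x, 42 to 74 mm above its underside: 60 mm over both when out, 46 mm squeezed. Their hooks under the bay's rim hold it until both are in: squeeze, lift straight up, carry by them.
- catch_left (a joint): Travel (m) of the catch button on the pack's +y side: 0 = sprung out, 0.007 = fully in (towards -y). Its spring pushes back with 1.5 N at first and 5 N when fully in; over 5.5 mm always frees its hook. Squeezing both to their stops is harmless. Its hook, 10 to 20 mm above the underside, sticks out as far as the button.
- catch_right (a joint): The same for the catch button on the pack's -y side; it moves in towards +y.
- speaker: White speaker with grey grilles, immovable, 130 mm along its x, 220 mm along its y, 100 mm high; origin at the centre of its underside. The bay's centre is 30 mm from the origin towards -y, its floor 68 mm up; the pack sits in it with axes parallel to the speaker's, with 1.5 mm of play. A round power button, 5 mm high, lies 78 mm from the origin towards +y.
- box: Wooden box, immovable, open at the top: 140 mm along its x, 160 mm along its y, 42 mm high, walls and floor 7 mm thick (inside 126 by 146 mm); origin at the centre of its underside. Its lid is folded right back on the -x side, sloping down to the console; it reaches 200 mm from the origin and is nowhere higher than 48 mm.
- spare: The spare pack, to be left alone: the same shape and size as the pack, standing in a low white charger (66 by 82 mm, 20 mm high) on the console beyond the speaker and the box; origin at the centre of its underside, z up.

How it is judged:
On the way, in this order (a step that is already met when the one before it is completed fails the run):
1. both catches are squeezed in (each by more than 4 mm) while the pack is still seated in the bay (value of joint each of catch_left, catch_right above 0.004 m and z of pack in the frame of speaker below 0.078 m), for 0.1 s.
2. the pack is held by the fingers with its underside more than 5 mm above the speaker's top (z of pack in the frame of speaker above 0.105 m and contact force between the fingers and pack above 0.5 N), for 0.05 s.
3. the pack, still held, is in the box, within 10 degrees of upright and its underside less than 20 mm above the box's floor (x of pack in the frame of box between -0.06 and 0.06 m and y of pack in the frame of box between -0.07 and 0.07 m and angle between pack's own z axis and vertical below 0.17 rad and z of pack in the frame of box below 0.027 m and contact force between the fingers and pack above 0.5 N), for 0.05 s.
At the end, for the whole second after the job is handed in: The pack stands in the box: its underside within 5 mm of the box's floor, its origin within 60 mm (box x) and 70 mm (box y) of the box's centre, upright within 10 degrees, at rest and let go (x of pack in the frame of box between -0.06 and 0.06 m and y of pack in the frame of box between -0.07 and 0.07 m and angle between pack's own z axis and vertical below 0.17 rad and z of pack in the frame of box between 0.002 and 0.012 m and linear speed of pack below 0.02 m/s and angular speed of pack below 0.2 rad/s); the robot touches nothing.
It fails at once if the spare pack is moved by more than 20 mm (distance of spare from where it was at the start of the episode above 0.02 m).
It also fails if it takes over 45 s, if anything falls off the work surface, if the arm or the gripper's body presses on something with over 40 N, if the wrist force passes 120 N, or if a joint passes its speed limit or range.

### The arm

A 7-joint arm with a two-finger parallel gripper is mounted at the origin on the work surface. World frame = base frame: x ahead of the robot, y to its left, z up, the work surface at z = 0. Lengths are in m, angles in rad, forces in N, time in s.
With the tool pointing down it reaches from about 0.425 to 0.95 m from the base axis. Payload 4.7 kg.
Tool frame: the origin (TCP) lies on the centre line of the jaws, within the pads' length; the fingertips stand robot.nose_length ahead of it and the grasp point (between the pads) lies 8 mm behind it (robot.nose_length is the distance from the TCP to the fingertips, in m); z points along the fingers, x is the direction in which the jaws open and shut, and the axes are right-handed (so a half turn about z gives the same grasp; the last joint's range is limited). The gripper opens to 85 mm and grips with 20 to 120 N. Pads are 22 mm wide; open, the fingers measure 114 mm over their backs; the gripper's body (76 mm by 85 mm) begins 54 mm behind the grasp point. The pads swing forward as they close: fully open they stand 13 mm farther back than shut.
Start: joints at [-1.323, 0.469, -0.049, 1.532, 0.024, 1.141, -0.082], TCP at [0.184, 0.649, 0.242] pointing down, gripper open.
Joint ranges: [-2.59, 2.59], [-0.33, 1.99], [-1.39, 1.29], [0.1, 2.45], [-1.04, 4.18], [0.21, 1.99], [-2.66, 2.66]. Speed limits (rad/s): [2.57, 2.57, 3.14, 3.14, 3.14, 3.14, 3.14].

### API

Orientations are given as [roll, pitch, yaw] about the fixed x, y, z axes, in that order (R = Rz(yaw) Ry(pitch) Rx(roll)).
In Python, from plant import robot gives the robot as it stands. Calls block until the motion is done:
- robot.goto(position, orientation): joint-space move of the TCP to a pose.
- robot.move_straight(position, vel=0.15, attitude=None, contact_N=None): straight line of the TCP; attitude=None keeps the orientation; vel is the mean speed in m/s. With contact_N (N) it stops when the force on the tool has changed by that much, and returns True; else False.
- robot.move_joints(angles): joint-space move.
- robot.grip(opening, strength=None): opening from 0.0 (shut) to 1.0 (fully open); strength is the grip in N (None keeps the last); returns when the fingers have stopped.
- robot.sleep(seconds).
- robot.inverse_kinematics(position, orientation): joint angles nearest the present ones, or None.
- robot.sense(): the state.
- robot.grab_frame(name): name is "scene" or "top" or "wrist"; returns a dict with "image" (420x560x3 uint8, red, green, blue), "range_z" (420x560 float32, m along the optical axis (not along the pixel's ray), 0 where there is no reading), "fx", "fy", "cx", "cy" (pixels), "R" (3x3) and "t" (3): a world point X has camera coordinates R X + t. Camera axes: x right, y down, z forward; pixel columns grow to the right and rows downward; lengths in m; the calibration is good to about 2 mm. A picture is of the moment at which its call begins.
A pose or a line that the arm cannot do raises robot.IKError and nothing moves.
- robot.close_job(): hands the job in, once; it reports no verdict.
The state is a dict: "t": time; "joint_pos": joint angles; "joint_velocities": joint speeds; "effort": joint torques, N m; "tcp_pos": TCP position; "tcp_rot": TCP orientation; "wrist_force": force on the tool from outside, world axes, zero at the start; "torque": the same for the moment, N m; "opening": opening from 0.0 (shut) to 1.0 (fully open).
Only numpy, scipy, OpenCV 4.12 (cv2) and the standard library are available. Lean on these libraries where they do the work, as an engineer would, in place of code of your own. Each camera call takes 0.05 s, during which the arm holds its last target. There are 200 camera calls.

## Working session

There is one attempt and no reset: what is moved stays moved. The work goes in short steps, each a Python script; the robot and the scene stay as the last script left them, time stands still between calls to the robot, and variables do not carry over. Pictures are saved under pics/ and viewed, about 8 in all and at most 12, crops included, and the job is handed in when it is done.

```bash
ls; mkdir -p pics; python3 - <<'E'
from plant import robot
import cv2,numpy as np
print(robot.nose_length)
s=robot.sense();print(s['t'],s['tcp_pos'],s['tcp_rot'],s['opening'])
for n in("scene","top"):
    f=robot.grab_frame(n);np.savez(f"{n}0.npz",**f)
    cv2.imwrite(f"pics/{n}0.png",f["image"][...,::-1]);print(n,f["fx"],f["cx"],f["cy"],f["R"],f["t"],(f["range_z"]>0).mean())
E
```

```text
pics
0.011
0.0 [0.18429339 0.64873864 0.24124138] [3.14150355e+00 2.02650909e-03 1.29403269e+00] 0.9988680969553824
scene 542.9152454501987 272.2336927305776 198.6089034862285 [[ 0.13218861  0.99120967  0.00543657]
 [ 0.7999559  -0.10344091 -0.59107574]
 [-0.58531763  0.0824825  -0.80659774]] [-0.05784771 -0.47321602  1.42913701] 0.9959821428571428
top 509.77267784213467 284.3285252720546 200.55061371209501 [[ 0.14188168 -0.98988237  0.00157674]
 [-0.96787385 -0.13906083 -0.20948103]
 [ 0.20758084  0.02819543 -0.97781144]] [-0.09591083  0.63083814  0.85048011] 0.9960119047619047
```

View pics/scene0.png

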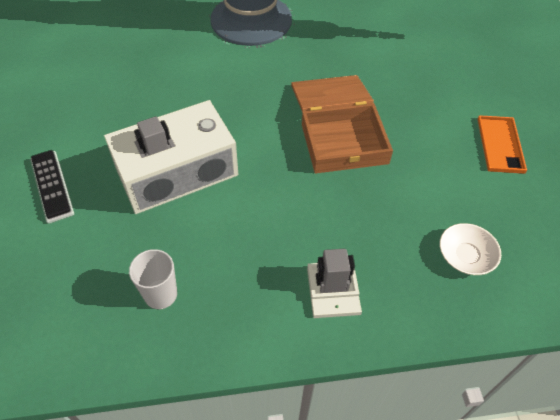

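View pics/top0.png

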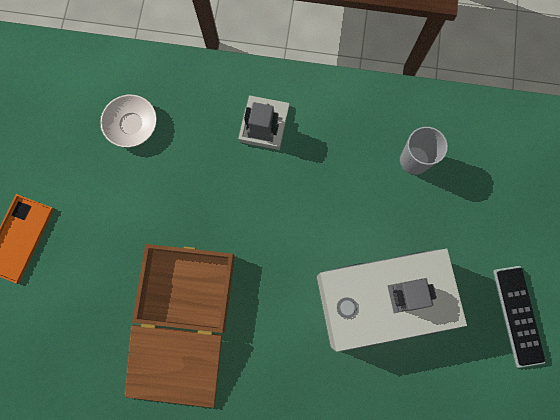

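The scene view shows the speaker (left, pack at about 152,135 px), the box with its lid folded back (345,125) and the spare (335,272). In the top view the speaker is at (392,300), its power button at (347,308), the pack at (412,296), the box at (190,288) and the spare at (263,122). Next I'll measure them using the range image.

```bash
cat > h.py <<'E'
import numpy as np,cv2
def cloud(f):
    v,u=np.mgrid[:420,:560];z=f["range_z"]
    P=np.stack([(u-f["cx"])/f["fx"]*z,(v-f["cy"])/f["fy"]*z,z],-1)
    return (P-f["t"])@f["R"]
def rect(P,m):
    m=m.astype(np.uint8);n,l,st,_=cv2.connectedComponentsWithStats(m)
    l=l==1+np.argmax(st[1:,4])
    r=cv2.minAreaRect((P[l][:,:2]*1000).astype(np.float32));return r,l
E
python3 - <<'E'
from h import *
for n in("top","scene"):
    f=np.load(n+"0.npz");P=cloud(f);z=P[...,2];im=f["image"].astype(int)
    hsv=cv2.cvtColor(f["image"],cv2.COLOR_RGB2HSV)
    u=np.arange(560)[None]*np.ones((420,1));v=np.arange(420)[:,None]*np.ones((1,560))
    sp=(u>300)&(u<480)&(v>200) if n=="top" else (u<250)&(v<215)&(u>80)
    bx=(u<260)&(v>230)&(v<333) if n=="top" else (u>280)&(u<400)&(v<180)
    sr=(u>230)&(u<300)&(v<160) if n=="top" else (u>300)&(u<370)&(v>235)
    print(n,'table z',np.median(z[hsv[...,1]>150]))
    r,l=rect(P,sp&(abs(z-.1)<.006));print('speaker',r,np.median(z[l]))
    m=sp&(z>.142)&(z<.155);r,l=rect(P,m);print('packtop',r,np.median(z[l]),l.sum())
    m=sp&(z>.104)&(z<.109);r,l=rect(P,m);print('button',r,l.sum())
    m=sp&(z>.108)&(z<.155)&(hsv[...,2]<60);
    print('dark',m.sum(),P[m].min(0),P[m].max(0))
    m=bx&(abs(z-.042)<.006);r,l=rect(P,m);print('boxrim',r,l.sum(),np.median(z[l]))
    m=bx&(abs(z-.007)<.004)&(hsv[...,0]<25);r,l=rect(P,m);print('boxfloor',r,l.sum())
    m=sr&(z>.05);r,l=rect(P,m);print('spare',r,z[l].max())
E
```

```text
top table z 0.009233232126097907
speaker ((491.58209228515625, -208.22537231445312), (130.14013671875, 220.6569366455078), 18.913799285888672) 0.10097326256098273
packtop ((501.1280517578125, -235.9593963623047), (43.779136657714844, 59.431373596191406), 19.242483139038086) 0.14836238957492842 848
button ((466.0288391113281, -134.4257049560547), (31.883872985839844, 33.189979553222656), 43.645511627197266) 235
dark 198 [ 0.47517957 -0.26573002  0.11236189] [ 0.52063007 -0.20478624  0.14997454]
boxrim ((454.5927734375, 151.96435546875), (158.97296142578125, 161.43687438964844), 2.1912922859191895) 1773 0.043256457508129106
boxfloor ((461.3387145996094, 154.84585571289062), (126.38142395019531, 142.98501586914062), 1.6798018217086792) 5080
spare ((627.2515258789062, 31.786212921142578), (375.4827575683594, 62.65607452392578), 9.84949016571045) 0.9639090311613464
scene table z 0.010456913576692064
speaker ((492.82318115234375, -207.04449462890625), (137.0232391357422, 221.12637329101562), 18.541770935058594) 0.09889152401284698
packtop ((503.6488952636719, -236.01739501953125), (47.19639587402344, 43.5221061706543), 22.62653350830078) 0.1466972791839159 409
button ((521.2889404296875, -226.23858642578125), (6.198036193847656, 32.86684799194336), 18.559850692749023) 34
dark 159 [ 0.48805444 -0.26443587  0.1088563 ] [ 0.52548384 -0.20580762  0.14551673]
boxrim ((443.52008056640625, 152.552001953125), (191.32093811035156, 161.6515350341797), 1.6471834182739258) 1726 0.040766497714338094
boxfloor ((445.9961853027344, 157.63186645507812), (102.41089630126953, 139.09141540527344), 2.127208948135376) 2146
spare ((998.7274169921875, -5.626930236816406), (62.97569274902344, 489.72930908203125), 72.44888305664062) 0.8733466623101432
```

```bash
python3 - <<'E'
from plant import robot
from h import *
for y in(1.9,1.9-np.pi):
    print(y,[np.round(robot.inverse_kinematics(p,[np.pi,0,y]),2) if robot.inverse_kinematics(p,[np.pi,0,y]) is not None else None for p in([.5012,-.2363,.26],[.5012,-.2363,.116])])
robot.goto([.5012,-.2363,.26],[np.pi,0,1.9])
s=robot.sense();print(s['t'],s['tcp_pos'],s['tcp_rot'])
f=robot.grab_frame("wrist");np.savez("wrist0.npz",**f)
P=cloud(f);z=P[...,2];near=np.hypot(P[...,0]-.501,P[...,1]+.236)<.06
r,l=rect(P,near&(z>.142)&(z<.155));print('packtop',r,np.median(z[l]),l.sum())
cv2.imwrite("pics/wrist0.png",f["image"][...,::-1])
for n in ("top",):
    f=robot.grab_frame(n);P=cloud(f);z=P[...,2];print(r)
E
```

```text
1.9 [array([-0.42,  0.38,  1.04,  1.84, -0.37,  1.12,  2.64]), array([ 0.7 ,  0.46, -0.43,  1.93,  0.26,  0.81,  2.03])]
-1.2415926535897932 [array([-0.38,  0.36,  0.96,  1.84, -0.32,  1.11, -0.54]), array([-0.2 ,  0.51,  0.75,  1.98, -0.47,  0.83, -0.43])]
3.3833 [ 0.50166079 -0.23557569  0.25987099] [-3.14151989e+00 -2.25024932e-04  1.90143569e+00]
packtop ((501.5066833496094, -238.35617065429688), (43.90459442138672, 39.98188781738281), 18.90473747253418) 0.14637312502878702 2415
((501.5066833496094, -238.35617065429688), (43.90459442138672, 39.98188781738281), 18.90473747253418)
```

View pics/wrist0.png

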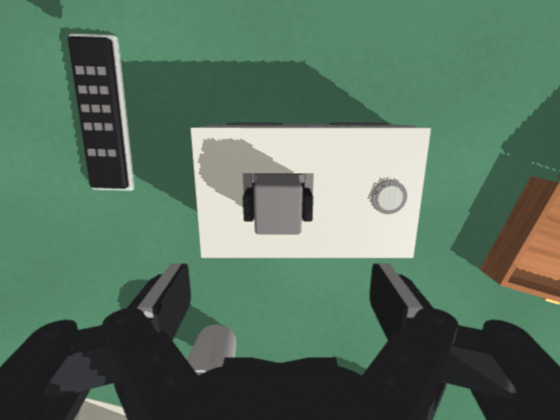

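The wrist view shows the pack at (278,205), midway between the fingers (180 and 380 px) and square to them. Joint 7 is close to its limit, so I'll use the half-turned grasp.

```bash
python3 - <<'E'
from plant import robot
import numpy as np,cv2
robot.goto([.5013,-.2372,.26],[np.pi,0,-1.2405])
s=robot.sense();print(s['t'],s['tcp_pos'],s['tcp_rot'],np.round(s['joint_pos'],2))
print(robot.move_straight([.5013,-.2372,.116],vel=.08,contact_N=8))
s=robot.sense();print(s['t'],s['tcp_pos'],s['wrist_force'])
robot.grip(0.0,40);robot.sleep(.3)
s=robot.sense();print(s['t'],s['tcp_pos'],s['wrist_force'],s['opening'],s['opening']*85)
f=robot.grab_frame("scene");cv2.imwrite("pics/sq.png",cv2.resize(f["image"][80:220,80:260,::-1],None,fx=4,fy=4))
E
```

```text
6.0917 [ 0.50129791 -0.23719758  0.25999764] [-3.14158138e+00  3.67090057e-05 -1.24031860e+00] [-0.47  0.42  1.12  1.84 -0.42  1.14 -0.44]
False
8.0417 [ 0.50154361 -0.23730373  0.11636338] [-0.0085975   0.22226853 -0.04507035]
8.8417 [ 0.50180928 -0.23762491  0.11796536] [-4.26937571  3.76248548 15.82664214] 0.48127863113964087 40.90868364686948
```

View pics/sq.png

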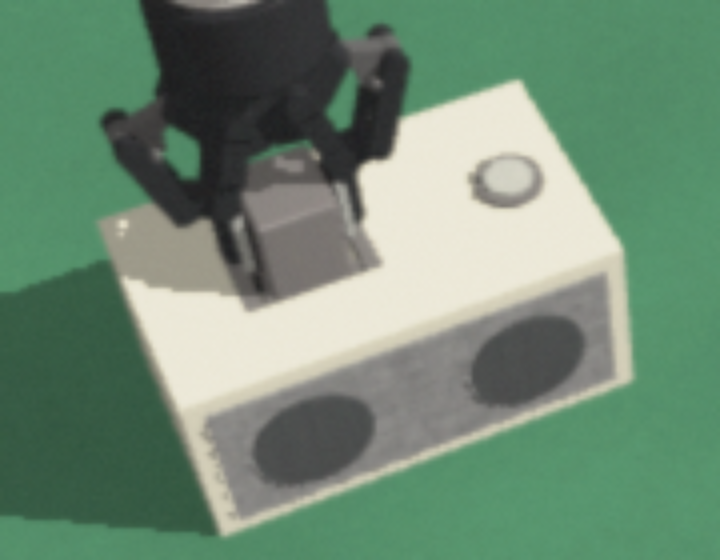

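The fingers are closed on both buttons, with the pack still seated in the bay (crop around 300,220). Lifting.

```bash
python3 - <<'E'
from plant import robot
import numpy as np,cv2
print(robot.move_straight([.5013,-.2372,.165],vel=.05,contact_N=32))
s=robot.sense();print(s['t'],s['tcp_pos'],s['wrist_force'],s['opening'])
if s['tcp_pos'][2]>.16:
    robot.move_straight([.5013,-.2372,.23],vel=.12)
    s=robot.sense();print(s['t'],s['tcp_pos'],s['wrist_force'],s['opening'])
f=robot.grab_frame("scene");cv2.imwrite("pics/lift.png",cv2.resize(f["image"][40:220,60:280,::-1],None,fx=3,fy=3))
E
```

```text
False
10.025 [ 0.50111028 -0.23702847  0.16469298] [-0.24074072  0.16199055 -1.71050409] 0.47620831529280194
10.7167 [ 0.50098936 -0.23673577  0.22948963] [ 0.01996724 -0.51087633 -1.80217126] 0.47789116887262095
```

View pics/lift.png

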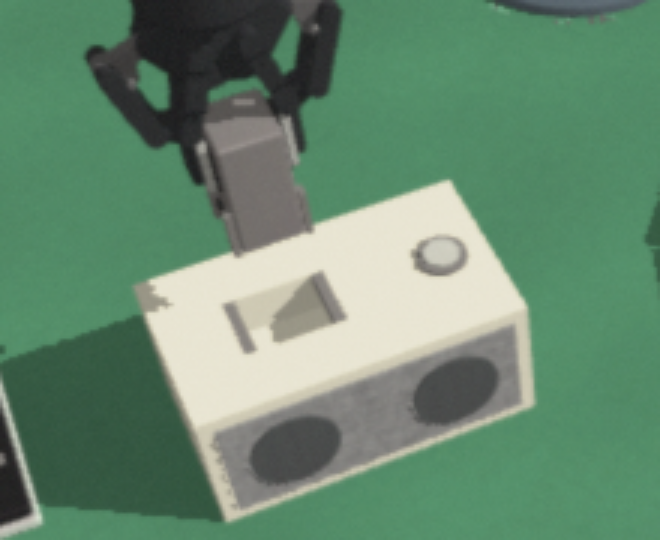

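The pack is out and hanging upright (at 262,175), and the bay is empty. Next I'll carry it to the box and lower it until it touches.

```bash
python3 - <<'E'
from plant import robot
import numpy as np,cv2
A=[np.pi,0,-1.54]
robot.goto([.463,.155,.23],A)
s=robot.sense();print(s['t'],s['tcp_pos'],s['wrist_force'],np.round(s['joint_pos'],2))
robot.move_straight([.463,.155,.085],vel=.1);robot.sleep(.2)
s=robot.sense();print(s['t'],s['tcp_pos'],s['wrist_force'])
print(robot.move_straight([.463,.155,.052],vel=.02,contact_N=4))
s=robot.sense();print(s['t'],s['tcp_pos'],s['tcp_rot'],s['wrist_force'],s['opening'])
f=robot.grab_frame("scene");cv2.imwrite("pics/box.png",cv2.resize(f["image"][40:200,260:430,::-1],None,fx=3.5,fy=3.5))
E
```

```text
12.2333 [0.46340032 0.15385553 0.23011733] [ 0.34714989 -0.15603904 -2.16917872] [-1.4   0.36  1.26  2.02 -0.4   1.04 -1.49]
14.0333 [0.4631407  0.15516646 0.08528842] [ 0.67271677 -0.13038095 -1.13811559]
True
15.2917 [0.46298148 0.1549944  0.05722629] [ 3.14085555e+00  4.79916619e-04 -1.54001254e+00] [-1.38224601  0.02444493  5.87647538] 0.47553982514741006
```

View pics/box.png

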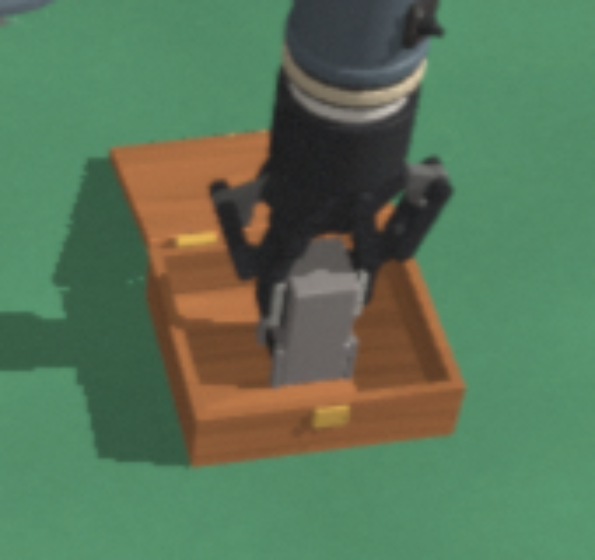

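The pack is standing upright inside the box (313,330), in contact at the expected height. I'll release it, retreat and check.

```bash
python3 - <<'E'
from plant import robot
from h import *
robot.sleep(.2);robot.grip(1.0);robot.sleep(.3)
s=robot.sense();print(s['t'],s['wrist_force'],s['opening'])
robot.move_straight([.463,.155,.25],vel=.08)
robot.goto([.463,-.05,.30],[np.pi,0,-1.54]);robot.sleep(.3)
s=robot.sense();print(s['t'],s['tcp_pos'],s['wrist_force'])
f=robot.grab_frame("top");P=cloud(f);z=P[...,2]
m=(abs(P[...,0]-.463)<.06)&(abs(P[...,1]-.155)<.06)&(z>.075)&(z<.1)
r,l=rect(P,m);print(r,np.percentile(z[l],[5,50,95]))
f=robot.grab_frame("scene");cv2.imwrite("pics/end.png",f["image"][...,::-1])
E
```

```text
16.35 [-0.02159627  0.00326815 -0.1086895 ] 0.9995429134767637
20.0667 [ 0.46308952 -0.04900483  0.29974154] [ 0.87575342 -0.05709996  0.020163  ]
((461.76934814453125, 155.19876098632812), (43.98783874511719, 60.477500915527344), 1.0325039625167847) [0.08009876 0.08734222 0.09032027]
```

View pics/end.png

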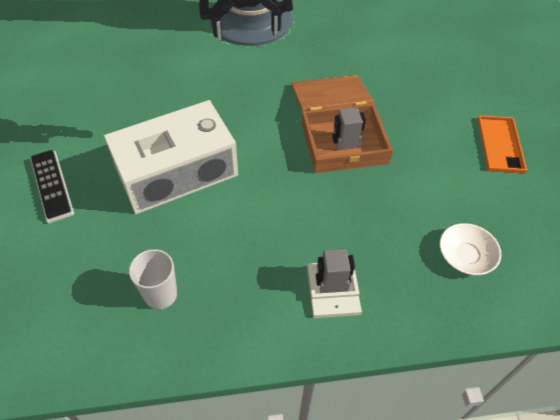

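The pack stands upright in the box (348,128), the bay is empty (155,145), the spare hasn't moved (335,272) and the arm is clear. Handing in.

```bash
python3 -c "
from plant import robot
print(robot.close_job())"
```

```text
the job is handed in; nothing more can be done
None
```

The pack is out of the speaker and standing upright in the box. I squeezed both catches at 40 N, lifted it straight up, lowered it until it touched the box floor and let go. I handed the job in at about 20 s on the robot's clock; no verdict is reported.

- **Placing:** the last top view puts the pack at (0.462, 0.155) m, within a few millimetres of the box's measured centre. Its top is at z ≈ 0.087 m, which is what it should be standing on the 7 mm floor.
- **Scene:** the final picture shows the bay empty and the spare at the same pixels as at the start. The arm was clear of everything, with wrist force near zero.
- **Not measured directly:** I could not read the catch travel itself. The lift coming free, with only about 2 N on the wrist, is the evidence that both catches were in.
- **Squeeze force:** the wrist showed about 16 N upward during the squeeze, probably from the pads swinging forward as they close. It disappeared on lifting.
- **Disagreements:** the pack's position in the bay differed by about 2 mm between the wrist and top views, so I used roughly the average. The scene camera's box measurements were too rough to use, so I took the top camera's.

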